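# Set up the disc cutter for a 16 mm disc

### The job

Set the disc cutter up to cut a 16 mm disc. First push the brass strip by its turned-up lip fully into the slot, until it meets the stop; then take the 16 mm punch (the middle size of the three on the cork mat), feel it into the hole of its own size and press it gently down past the grip pads until it stands upright on the strip, and let go. Never force the strip or the punch, and leave the other two punches standing where they are.

Things in the scene. Friction and masses are not known exactly. Their poses are not given: they have to be found in the camera images.
- tray: Disc cutter's fixed wooden tray, 80 x 193 x 13 mm, flat on the table. Origin: middle of its underside, at table height; z up, y along the row of holes, -x the side where the strip sticks out. In it lies a steel block, 64 x 160 mm. The block has play: it may lie up to 9 mm to either side along y (about 16 N to shift it), so its holes must be felt or seen.
- row (a point): Fixed to the tray at its x = y = 0, at the height of the block's top face, 46.5 mm over the table. Holes along the tray's y, with the block in mid-play: 10 mm at y = -62, 13 at -36.5, 16 at -8, 19 at 23.5, 22 at 58 mm, all at x = 0, each 1 mm wider than its punch. The 10 and 22 hold their punches (tops 93 mm over the table); the others are empty.
- strip_top (a point): Fixed to the tray at x = y = 0, at the height of the strip's top face, 28 mm over the table: there the punch's foot must come to stand. 9 mm down each empty hole three sprung black pads grip the punch: it does not fall past them, pushing it through takes about 4 to 10 N. Press with about 15 N at most; 30 N, the pads' own 8 N squeeze counted, marks the strip.
- strip (a joint): Brass strip sliding in the slot along the tray's +x, in m: 0 = pulled out 30 mm, 0.030 = at the stop, lying under the 16 mm hole. Its lip, 44 mm wide, stands before the block 26 to 40 mm over the table, outer face at tray x = -82 mm + joint value, middle at y = -8 mm (+ the block's shift). Rubs with 3 N; push with under 20 N.
- punch16_mid (a point): Centre of the 16 mm punch: loose plain steel cylinder, 16 mm across, 65 mm long, about 0.1 kg, upright, 32.5 mm above its foot; z along its axis. Stands on a cork mat 4 mm thick on the table. Foot bevelled 1.25 mm. Grip its upper half, so that the fingers stay clear of the block.
- punch13_mid (a point): Centre of the 13 mm punch, 13 mm across, else like the 16 mm one, standing on the same mat; stays there.
- punch19_mid (a point): Centre of the 19 mm punch, 19 mm across, else like the 16 mm one, standing on the same mat; stays there.
There are look-alikes about, which are no part of the job. What is shaped like the part that bears punch19_mid but red is not meant.

How it is judged:
By the outcome, as a careful person would: the job done as asked, in the order asked, and still so for the second after the job is handed in, with the robot touching nothing.
It also fails if it takes over 67 s, if anything falls off the work surface, if the arm or the gripper's body presses on something with over 40 N, if the wrist force passes 120 N, or if a joint passes its speed limit or range.

### The arm

A 7-joint arm with a two-finger parallel gripper is mounted at the origin on a cart in front of the work surface, level with it; the furniture and walls round the work are solid. World frame = base frame: x ahead of the robot, y to its left, z up, the work surface at z = 0. Lengths are in mm, angles in rad, forces in N, time in s.
With the tool pointing down it reaches from about 425 to 950 mm from the base axis. Payload 4.7 kg.
Tool frame: the origin (TCP) lies midway between the tips of the shut fingers; the grasp point (between the pads) lies 19 mm behind it; x points along the fingers, y is the direction in which the jaws open and shut, and the axes are right-handed (so a half turn about x gives the same grasp; the last joint's range is limited). The gripper opens to 85 mm and grips with 20 to 120 N. Pads are 22 mm wide; open, the fingers measure 114 mm over their backs; the gripper's body (76 mm by 85 mm) begins 54 mm behind the grasp point. The pads swing forward as they close: fully open they stand 13 mm farther back than shut.
Start: joints at [-1.274, 0.469, -0.049, 1.532, 0.024, 1.141, -0.082], TCP at [216.005, 639.523, 231.335] pointing down, gripper open.
Joint ranges: [-2.59, 2.59], [-0.33, 1.99], [-1.39, 1.29], [0.1, 2.45], [-1.04, 4.18], [0.21, 1.99], [-2.66, 2.66]. Speed limits (rad/s): [2.57, 2.57, 3.14, 3.14, 3.14, 3.14, 3.14].

### API

Orientations are given as a rotation vector (axis times angle).
In Python, from station import manip gives the robot as it stands. The module is installed in compiled form; this text tells all that it offers.
- The arm moves only by the tool apply_moves, never from a script. Its argument "targets" is a list of rows, each a list of 3 entries, a list of its own where there are three numbers: the shift along the world's x, y, z in mm, then the turn about the world's z in rad, then the finger opening in mm, from 0 to 85.4. A call has 1 to 20 rows; each row is the pose to reach, as a shift and turn from the pose commanded when the call began; what a row does not reach only later rows make up. A row lasts 1/10 s, in which the tool goes at most 50 mm and 8.59 degrees, less where a joint would pass 70% of its speed; a pose out of reach is approached as far as the arm can. A call with a gripper value outside its range is refused whole. The fingers move at their own pace and stop on an object; "squeeze" is the grip in N (left out, the last holds). Time passes only in rows, so rows that repeat a pose let the fingers close. It gives the time, the measured TCP pose, the force and the opening at its end, in the units of the state.
- manip.read_state(): the state, without advancing time (a new reading comes with each control period).
- manip.grab_frame(name): name is "scene" or "top"; returns a dict with "image" (384x512x3 uint8, red, green, blue), "fovy" (degrees; the focal length in pixels is half the picture's height over the tangent of half this angle, whatever the lens; pixels are square), "cx", "cy" (the principal point, pixels), "D" ([k1, k2, p1, p2, k3] as OpenCV has them; the pictures are not rectified), "origin" and "rotation" of the camera in the world. Camera axes: x right, y down, z forward; pixel columns grow to the right and rows downward; lengths in mm; the calibration is good to about 2 mm. A picture is of the moment at which its call begins. There is no depth.
- manip.close_job(): hands the job in, once; it reports no verdict.
The state is a dict: "time_s": time; "joints": joint angles; "joint_vel": joint speeds; "joint_efforts": joint torques, N m; "eef_pos": TCP position; "ee_rot": TCP orientation; "force": force on the tool from outside, world axes, zero at the start; "torque": the same for the moment, N m; "width": finger opening in mm.
Only numpy, scipy, OpenCV 4.12 (cv2) and the standard library are available. Lean on these libraries where they do the work, as an engineer would, in place of code of your own. Each camera call takes 0.05 s, during which the arm holds its last target.

## Working session

There is one attempt and no reset: what is moved stays moved. The work goes in short steps, Python scripts to look and compute and a tool call to move; the robot and the scene stay as the last step left them, time stands still between calls to the robot, and variables do not carry over. Pictures are saved under pics/ and viewed, and the job is handed in when it is done.

Besides the shell and the picture viewer there is one more tool, called after "Request:" in YAML: its name, and indented under it one key for each argument. apply_moves: Moves the arm, as the interface text tells. Its arguments: {"type":"object","properties":{"targets":{"type":"array","items":{"type":"array"}},"squeeze":{"type":"number"}},"required":["targets"]}

```bash
mkdir -p pics; cat > h.py <<'E'
import numpy as np, cv2
from station import manip
def cam(f):
    fl=f["image"].shape[0]/2/np.tan(np.radians(f["fovy"])/2)
    K=np.array([[fl,0,f["cx"]],[0,fl,f["cy"]],[0,0,1]]);return K,np.array(f["D"],float),np.array(f["origin"],float),np.array(f["rotation"],float).reshape(3,3)
def ray(f,u,v):
    K,D,o,R=cam(f);p=cv2.undistortPoints(np.array([[[u,v]]],float),K,D)[0,0]
    return o,R@np.array([p[0],p[1],1])
def atz(f,u,v,z):
    o,d=ray(f,u,v);return o+d*(z-o[2])/d[2]
def proj(f,P):
    K,D,o,R=cam(f);P=np.atleast_2d(np.array(P,float))
    rv=cv2.Rodrigues(R.T)[0];return cv2.projectPoints(P,rv,-R.T@o,K,D)[0][:,0]
def crop(f,u0,v0,u1,v1,s,name):
    im=f["image"][v0:v1,u0:u1,::-1];cv2.imwrite(name,cv2.resize(im,None,fx=s,fy=s,interpolation=cv2.INTER_CUBIC))
E
python3 - <<'E'
from h import *
import pickle
for n in ["scene","top"]:
    f=manip.grab_frame(n);pickle.dump(f,open(n+"0.pkl","wb"));cv2.imwrite(f"pics/{n}0.png",f["image"][:,:,::-1]);print({k:v for k,v in f.items() if k!="image"})
s=manip.read_state();print(s)
E
```

```text
{'fovy': 54.349228410283615, 'cx': 257.34364773157023, 'cy': 188.56622177871455, 'D': array([-0.00207237,  0.        ,  0.        ,  0.        ,  0.        ]), 'origin': array([  63.03508245, -719.49427506,  404.85492228]), 'rotation': array([-1.88338949,  0.66592808, -0.42909378])}
{'fovy': 46.95155553242726, 'cx': 254.21717026664294, 'cy': 197.12927508965217, 'D': array([-0.15173549,  0.        ,  0.        ,  0.        ,  0.        ]), 'origin': array([ 344.83474751,  -95.85560667, 1213.65023301]), 'rotation': array([-2.1031542 ,  2.14865051, -0.23060346])}
{'time_s': 0.1, 'joints': array([-1.27388163,  0.46937634, -0.04859089,  1.53355321,  0.02409789,
        1.14098611, -0.08233541]), 'joint_vel': array([-0.00101295, -0.00181152,  0.00090252, -0.00203052,  0.00020608,
        0.0005467 ,  0.00051134]), 'joint_efforts': array([ 2.07197891e-04, -5.11517251e+01, -4.72139928e-02, -2.38392144e+01,
        1.08722443e-02,  4.38883522e-03, -2.38584397e-05]), 'eef_pos': array([215.8789568 , 639.00900857, 230.36484834]), 'ee_rot': array([ 0.25434796,  1.5558533 , -0.25706464]), 'force': array([-0.4968174 , -0.17856797,  0.99422893]), 'torque': array([-0.01247212,  0.00654392,  0.02207696]), 'width': 85.55623697613139}
```

```bash
sed -i 's/np.array(f\["rotation"\],float).reshape(3,3)/cv2.Rodrigues(np.array(f["rotation"],float))[0]/' h.py; python3 -c "
from h import *
s=manip.read_state();print(cv2.Rodrigues(s['ee_rot'])[0].round(3))"
```

```text
[[-0.     0.32   0.947]
 [-0.002  0.947 -0.32 ]
 [-1.    -0.002  0.   ]]
```

View pics/scene0.png

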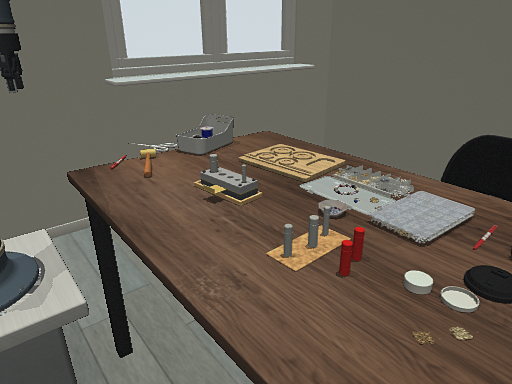

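View pics/top0.png

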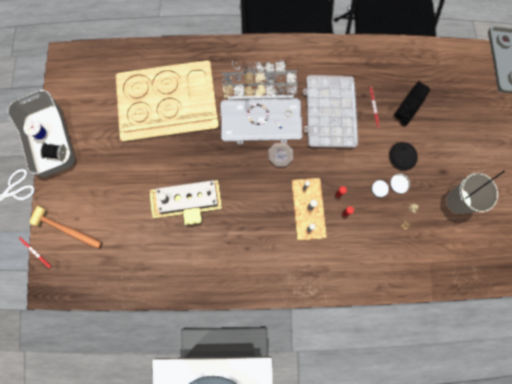

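```bash
python3 - <<'E'
from h import *
import pickle
t=pickle.load(open("top0.pkl","rb"));s=pickle.load(open("scene0.pkl","rb"))
crop(t,140,165,240,240,8,"pics/t_block.png")
crop(t,280,165,370,245,7,"pics/t_mat.png")
crop(s,180,140,280,215,8,"pics/s_block.png")
crop(s,260,190,380,290,6,"pics/s_mat.png")
print(proj(t,[[0,0,0],[500,0,0],[500,200,0]]),proj(s,[[500,0,0],[500,200,0]]))
E
```

```text
[[213.3629837  415.71416561]
 [210.92445237 228.96845881]
 [139.20641217 230.17758073]] [[215.30129209 207.58268559]
 [177.39011395 184.04308831]]
```

View pics/t_block.png

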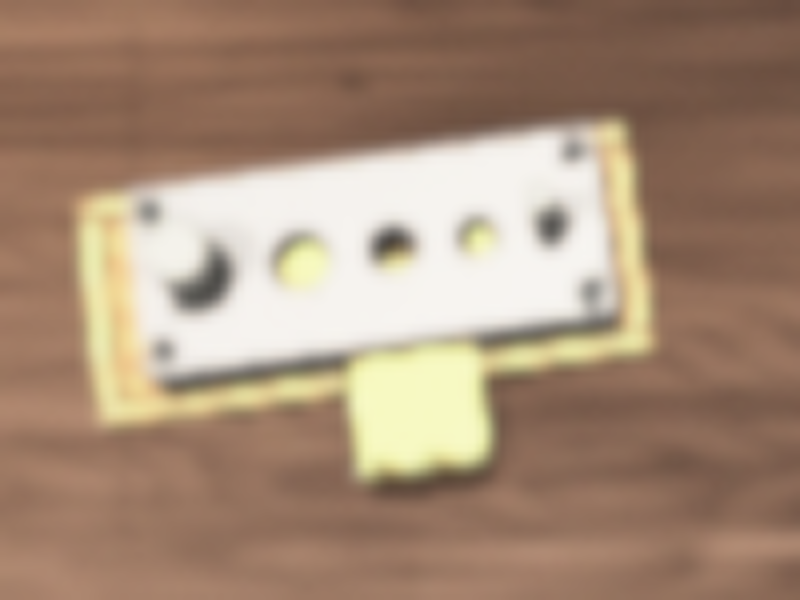

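View pics/t_mat.png

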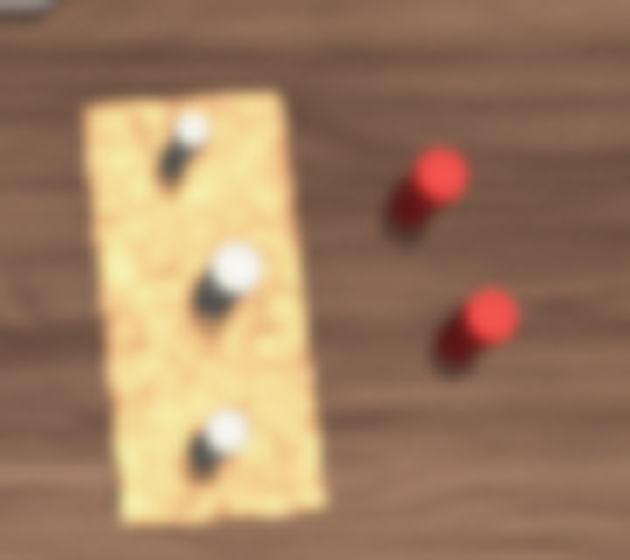

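View pics/s_block.png

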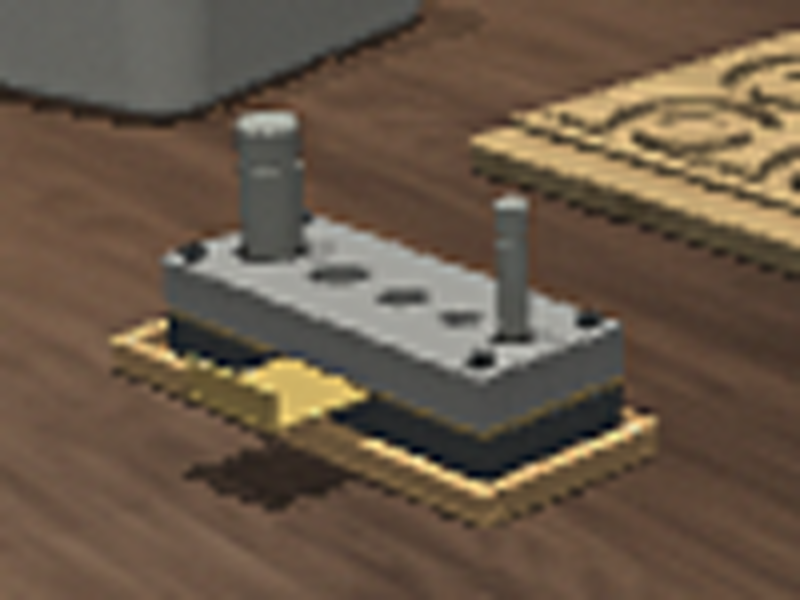

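View pics/s_mat.png

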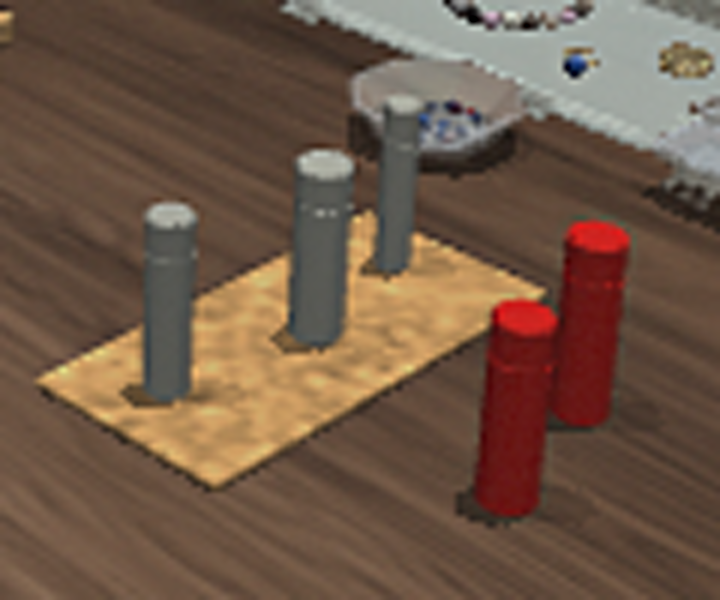

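```bash
cat > fit.py <<'E'
from h import *
import pickle
from scipy.optimize import least_squares
t=pickle.load(open("top0.pkl","rb"));s=pickle.load(open("scene0.pkl","rb"))
c=lambda p,u0,v0,k:[(p[0]+.5)/k-.5+u0,(p[1]+.5)/k-.5+v0]
T=lambda *p:c(p,140,165,8); S=lambda *p:c(p,180,140,8)
# tray pts: local (x,y,z, isblock)
obs=[(t,T(78,200),(40,96.5,13,0)),(t,T(628,120),(40,-96.5,13,0)),(t,T(655,350),(-40,-96.5,13,0)),(t,T(103,425),(-40,96.5,13,0)),
(t,T(130,190),(32,80,46.5,1)),(t,T(592,124),(32,-80,46.5,1)),(t,T(622,316),(-32,-80,46.5,1)),(t,T(160,380),(-32,80,46.5,1)),
(t,T(302,262),(0,23.5,46.5,1)),(t,T(394,246),(0,-8,46.5,1)),(t,T(478,236),(0,-36.5,46.5,1)),
(s,S(110,340),(-40,96.5,13,0)),(s,S(490,496),(-40,-96.5,13,0)),(s,S(658,418),(40,-96.5,13,0)),
(s,S(163,262),(-32,80,46.5,1)),(s,S(485,382),(-32,-80,46.5,1)),(s,S(622,323),(32,-80,46.5,1)),
(s,S(341,274),(0,23.5,46.5,1)),(s,S(404,297),(0,-8,46.5,1)),(s,S(462,319),(0,-36.5,46.5,1))]
def w(p,l):
    x,y=l[0],l[1]+l[3]*p[3];C,Sn=np.cos(p[2]),np.sin(p[2])
    return [p[0]+C*x-Sn*y,p[1]+Sn*x+C*y,l[2]]
def fit(use):
    def r(p): return np.concatenate([proj(f,w(p,l))[0]-o for f,o,l in obs if f["cam"] in use])
    q=least_squares(r,[570,60,-.1,0],loss='soft_l1',x_scale=[1,1,.01,1]);return q.x,r(q.x).reshape(-1,2).round(1)
t["cam"]="t";s["cam"]="s"
if __name__=="__main__":
  for u in ["t","s","ts"]:
    x,r=fit(u);print(u,x.round(3),"hole16",np.round(w(x,(0,-8,46.5,1)),1));
  print(r.tolist())
  M=lambda *p:c(p,280,165,7); N=lambda *p:c(p,260,190,6)
  for n,a,b in [("13",M(191,130),N(402,104)),("19",M(237,268),N(325,165)),("16",M(226,432),N(171,216))]:
    A=atz(t,*a,69);B=atz(s,*b,69);print(n,A.round(1),B.round(1))
E
python3 fit.py
```

```text
t [ 5.83936e+02  6.99380e+01  1.24000e-01 -7.17700e+00] hole16 [585.8  54.9  46.5]
s [ 5.79838e+02  6.69800e+01  1.33000e-01 -7.74900e+00] hole16 [581.9  51.4  46.5]
ts [ 5.83101e+02  6.98500e+01  1.25000e-01 -7.23900e+00] hole16 [585.   54.7  46.5]
[[0.2, 0.4], [-0.2, 0.7], [0.2, -0.1], [-0.0, 0.4], [-0.1, 0.7], [0.5, 0.6], [-0.2, -0.4], [-1.4, -0.0], [0.3, 0.2], [0.3, 0.5], [0.3, 0.3], [0.3, -0.9], [-0.2, -0.7], [0.9, -0.3], [0.3, -1.0], [-0.2, -0.8], [0.6, -0.3], [0.3, -0.6], [0.1, -0.6], [0.2, -0.7]]
13 [ 608.8 -261.6   69. ] [ 603.5 -266.    69. ]
19 [ 555.  -276.6   69. ] [ 550.2 -280.6   69. ]
16 [ 492.6 -269.4   69. ] [ 488.4 -274.    69. ]
```

Request:
apply_moves:
  targets:
    - [[264,-600,0],0.451,0]
    - [[264,-600,0],0.451,0]
    - [[264,-600,0],0.451,0]
    - [[264,-600,0],0.451,0]
    - [[264,-600,0],0.451,0]
    - [[264,-600,0],0.451,0]
    - [[264,-600,0],0.451,0]
    - [[264,-600,0],0.451,0]
    - [[264,-600,0],0.451,0]
    - [[264,-600,0],0.451,0]
    - [[264,-600,0],0.451,0]
    - [[264,-600,0],0.451,0]
    - [[264,-600,0],0.451,0]
    - [[264,-600,0],0.451,0]
    - [[264,-600,0],0.451,0]
    - [[264,-600,0],0.451,0]
    - [[264,-600,0],0.451,0]
    - [[264,-600,0],0.451,0]

```text
time_s: 1.9
eef_pos: [479.5, 41.1, 231.3]
ee_rot: [-0.1, 1.569, 0.101]
force: [-0.1, 0.1, -0.3]
width: -0.0
```

Request:
apply_moves:
  targets:
    - [[0,-1,-50],0,0]
    - [[0,-1,-100],0,0]
    - [[0,-1,-150],0,0]
    - [[0,-1,-190],0,0]
    - [[0,-1,-198],0,0]
    - [[0,-1,-198],0,0]
    - [[0,-1,-198],0,0]

```text
time_s: 2.6
eef_pos: [481.5, 39.0, 35.0]
ee_rot: [-0.098, 1.565, 0.099]
force: [0.6, -1.4, 0.7]
width: -0.2
```

```bash
python3 - <<'E'
from h import *
import pickle
t=manip.grab_frame("top");s=manip.grab_frame("scene")
pickle.dump((t,s),open("a.pkl","wb"))
st=manip.read_state();p=st["eef_pos"];print(p,st["force"],st["time_s"],proj(s,p),proj(t,p))
crop(t,140,165,240,240,8,"pics/ta.png");crop(s,160,120,280,220,6,"pics/sa.png")
E
```

```text
[481.80180646  38.92757418  35.43550426] [0.44625494 0.48659488 0.36658627] 2.7 [[199.8796209  191.53061978]] [[195.40052801 234.32092088]]
```

View pics/ta.png

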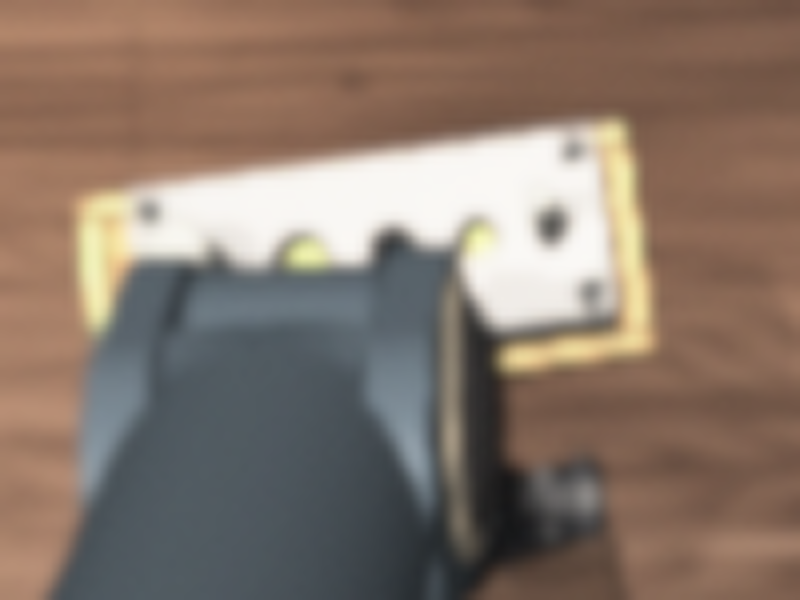

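View pics/sa.png

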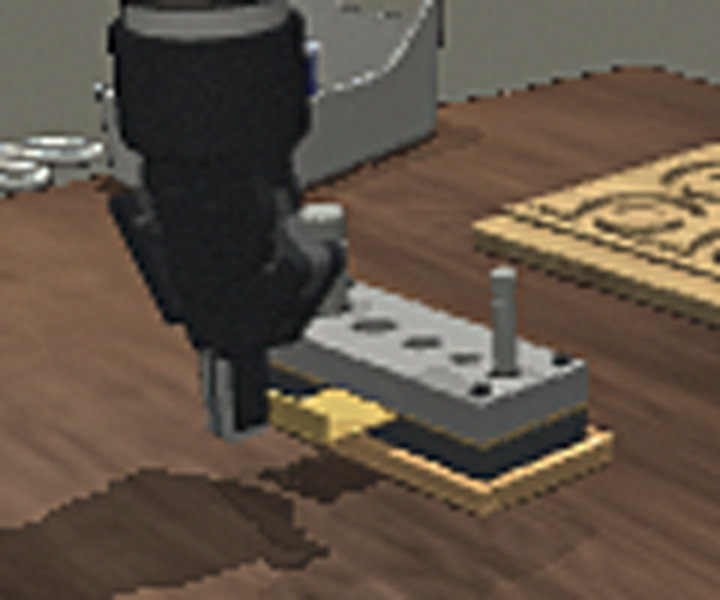

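Request:
apply_moves:
  targets:
    - [[0,0,-5],0,0]
    - [[2,0.3,-5],0,0]
    - [[4,0.5,-5],0,0]
    - [[6,0.8,-5],0,0]
    - [[8,1,-5],0,0]
    - [[10,1.3,-5],0,0]
    - [[12,1.5,-5],0,0]
    - [[14,1.8,-5],0,0]
    - [[14,1.8,-5],0,0]

```text
time_s: 3.6
eef_pos: [494.4, 40.4, 28.3]
ee_rot: [-0.098, 1.568, 0.098]
force: [0.1, -0.2, 0.6]
width: 0.2
```

Request:
apply_moves:
  targets:
    - [[2,0.3,0],0,0]
    - [[4,0.5,0],0,0]
    - [[6,0.8,0],0,0]
    - [[8,1,0],0,0]
    - [[10,1.3,0],0,0]
    - [[12,1.5,0],0,0]
    - [[12,1.5,0],0,0]

```text
time_s: 4.3
eef_pos: [505.7, 41.8, 28.1]
ee_rot: [-0.098, 1.569, 0.098]
force: [-2.0, -0.8, 0.2]
width: 0.3
```

Request:
apply_moves:
  targets:
    - [[2,0.3,0],0,0]
    - [[4,0.5,0],0,0]
    - [[6,0.8,0],0,0]
    - [[8,1,0],0,0]
    - [[10,1.3,0],0,0]
    - [[10,1.3,0],0,0]

```text
time_s: 4.9
eef_pos: [516.4, 43.2, 28.2]
ee_rot: [-0.098, 1.568, 0.098]
force: [-2.6, -0.1, -2.0]
width: 0.1
```

```bash
python3 - <<'E'
from h import *
s=manip.grab_frame("scene")
st=manip.read_state();p=st["eef_pos"];print(p,st["force"],st["time_s"])
crop(s,160,120,280,220,6,"pics/sb.png")
E
```

```text
[516.41952285  43.1467254   28.24543959] [-1.97650825  0.06961349 -1.53539931] 4.95
```

View pics/sb.png

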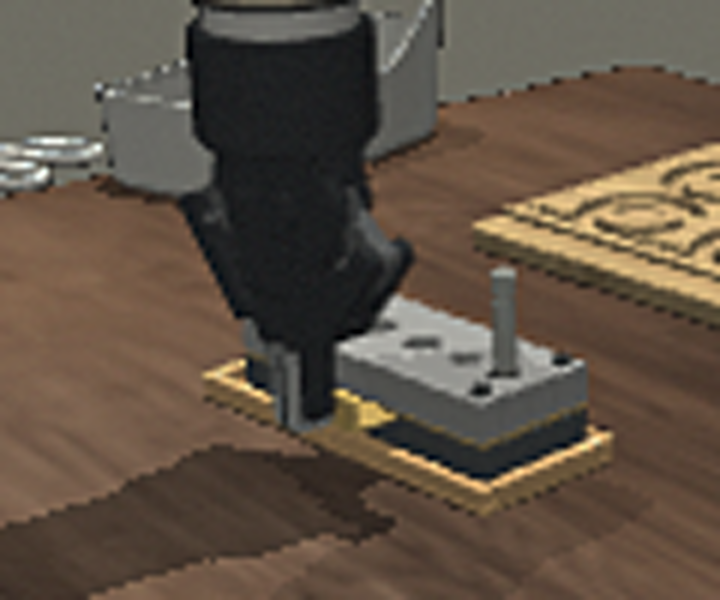

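Request:
apply_moves:
  targets:
    - [[1.5,0.2,0],0,0]
    - [[3,0.4,0],0,0]
    - [[4.5,0.6,0],0,0]
    - [[6,0.8,0],0,0]
    - [[7,0.9,0],0,0]
    - [[8,1,0],0,0]

```text
time_s: 5.55
eef_pos: [522.5, 43.9, 28.1]
ee_rot: [-0.098, 1.572, 0.098]
force: [-7.4, -1.9, 3.4]
width: 0.2
```

Request:
apply_moves:
  targets:
    - [[0,0,0],0,0]
    - [[0,0,0],0,0]

```text
time_s: 5.75
eef_pos: [522.4, 43.9, 28.2]
ee_rot: [-0.098, 1.572, 0.098]
force: [-6.6, -0.2, 2.6]
width: -0.1
```

Request:
apply_moves:
  targets:
    - [[0.5,0,0],0,0]
    - [[1,0.1,0],0,0]
    - [[1,0.1,0],0,0]

```text
time_s: 6.05
eef_pos: [522.5, 43.9, 28.1]
ee_rot: [-0.098, 1.574, 0.098]
force: [-8.8, -0.2, 4.5]
width: 0.3
```

Request:
apply_moves:
  targets:
    - [[0.7,0.1,0],0,0]
    - [[1.5,0.2,0],0,0]
    - [[1.5,0.2,0],0,0]

```text
time_s: 6.35
eef_pos: [522.5, 43.9, 28.1]
ee_rot: [-0.098, 1.577, 0.098]
force: [-11.4, -1.2, 7.5]
width: -0.4
```

```bash
python3 - <<'E'
from h import *
s=manip.grab_frame("scene")
st=manip.read_state();p=st["eef_pos"];print(p,st["force"],st["time_s"])
crop(s,160,120,280,220,6,"pics/sc.png")
E
```

```text
[522.43742468  43.89149042  28.03314572] [-10.97638405  -1.12601332   7.47716292] 6.4
```

View pics/sc.png

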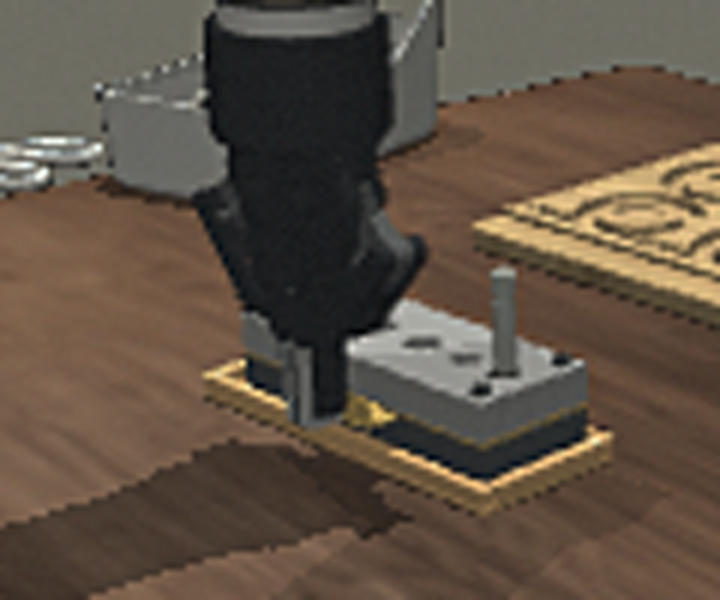

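Request:
apply_moves:
  targets:
    - [[-2,0,0],0,0]
    - [[-10,0,0],0,0]
    - [[-25,0,0],0,0]
    - [[-35,0,20],0,0]
    - [[-35,0,70],0,0]
    - [[-35,0,120],0,0]
    - [[-35,-50,120],0,50]
    - [[-35,-100,120],0,50]
    - [[-35,-150,120],0,50]
    - [[-35,-200,120],0,50]
    - [[-35,-215,120],0,50]
    - [[-35,-215,120],0,50]
    - [[-35,-215,120],0,50]

```text
time_s: 7.7
eef_pos: [492.5, -169.9, 148.7]
ee_rot: [-0.099, 1.566, 0.099]
force: [-0.4, 0.6, -0.3]
width: 50.1
```

```bash
python3 - <<'E'
from h import *
import pickle
t=manip.grab_frame("top");s=manip.grab_frame("scene")
pickle.dump((t,s),open("b.pkl","wb"))
st=manip.read_state();p=st["eef_pos"];print(p,st["force"],st["time_s"],st["width"],proj(s,p),proj(t,p))
crop(t,140,165,240,240,8,"pics/td.png");crop(s,180,140,280,215,8,"pics/sd.png");crop(s,220,160,380,280,5,"pics/sd2.png")
import sys;sys.path.insert(0,'.')
from fit import w
for f,x,u0,v0 in((t,[583.9,69.9,.124,-7.2],140,165),(s,[579.8,67,.133,-7.7],180,140)):
  for j in (0,15,30):
    print(j,[((proj(f,w(x,(-82+j,-8+d,40,1)))[0]-[u0,v0])*8+3.5).round().tolist() for d in(-22,22)])
E
```

```text
[ 492.29048745 -168.65455491  148.47091867] [-0.64950561 -0.79277958 -0.01705371] 7.8 49.56364116861575 [[254.1997493 169.9873296]] [[275.44858242 223.06110958]]
0 [[493.0, 480.0], [363.0, 499.0]]
15 [[488.0, 436.0], [358.0, 455.0]]
30 [[482.0, 393.0], [352.0, 411.0]]
0 [[256.0, 404.0], [167.0, 367.0]]
15 [[293.0, 390.0], [204.0, 354.0]]
30 [[329.0, 377.0], [240.0, 341.0]]
```

View pics/td.png

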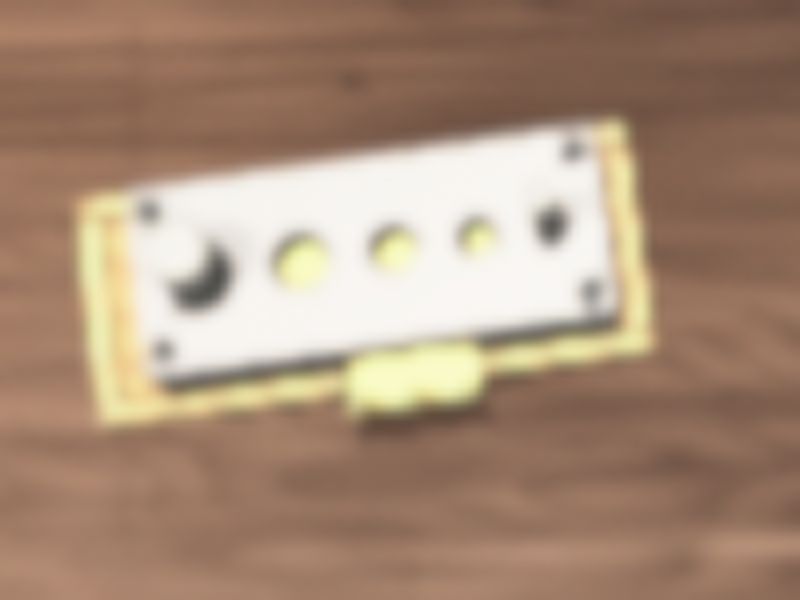

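View pics/sd.png

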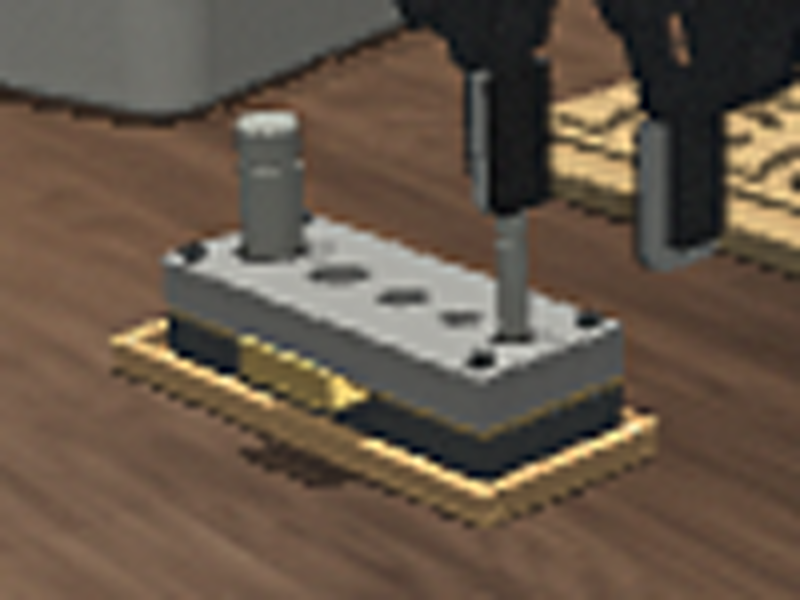

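View pics/sd2.png

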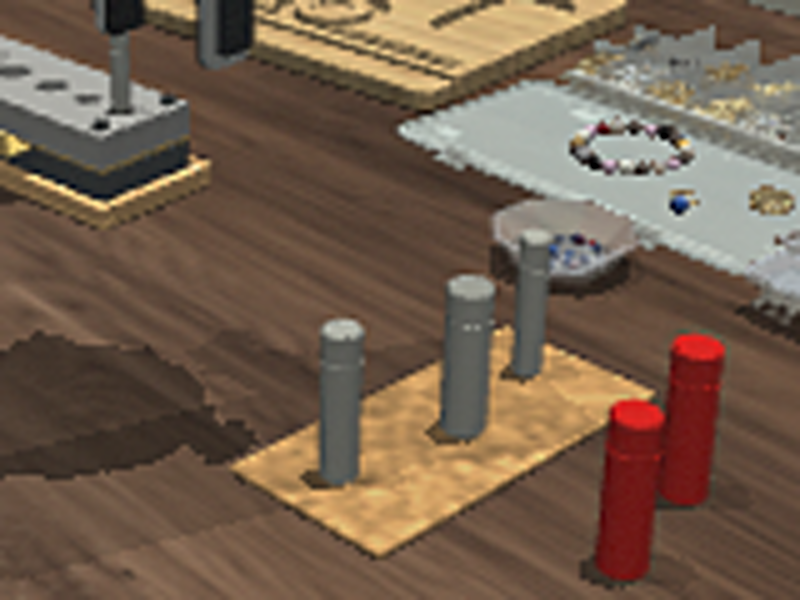

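Request:
apply_moves:
  targets:
    - [[-2,-50,-20],0,50]
    - [[-2,-90,-50],0,50]
    - [[-2,-103,-53],0,50]
    - [[-2,-103,-53],0,50]
    - [[-2,-103,-53],0,50]
    - [[-2,-103,-53],0,50]

```text
time_s: 8.4
eef_pos: [490.7, -271.3, 95.9]
ee_rot: [-0.1, 1.567, 0.102]
force: [0.9, 0.0, -0.7]
width: 50.1
```

```bash
python3 - <<'E'
from h import *
import pickle
t=manip.grab_frame("top");s=manip.grab_frame("scene")
pickle.dump((t,s),open("c.pkl","wb"))
st=manip.read_state();p=st["eef_pos"];print(p,st["force"],st["time_s"],st["width"],proj(s,p),proj(t,p))
crop(s,250,150,350,270,5,"pics/se.png");crop(t,270,165,350,245,7,"pics/te.png")
E
```

```text
[ 490.50455698 -271.75144996   95.99760979] [ 0.14892304 -0.18356424  0.24962603] 8.5 49.7173965840998 [[288.40749697 211.83557304]] [[314.3201018  225.70084595]]
```

View pics/se.png

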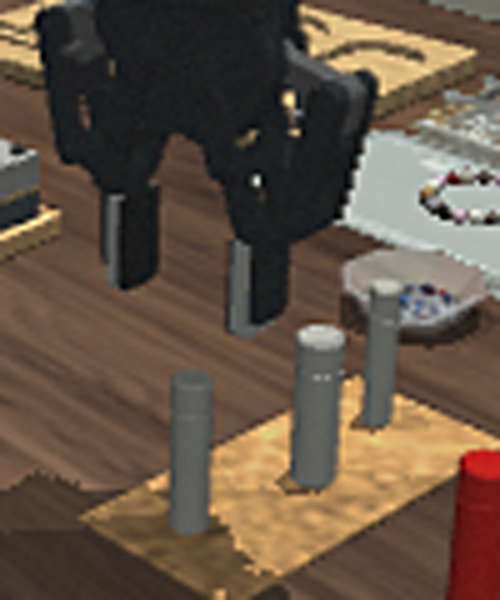

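View pics/te.png

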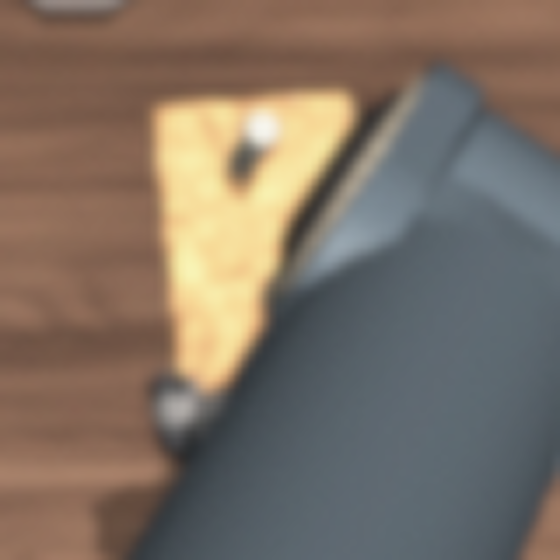

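```bash
python3 - <<'E'
from h import *
import pickle
t,s=pickle.load(open("c.pkl","rb"))
print(proj(s,[[490.5,-271.7,69],[500.5,-271.7,69],[490.5,-261.7,69],[490.5,-271.7,79]]))
print(proj(s,[[490.5,-271.7,96],[490.5,-271.7,101],[486,-250,100],[508,-253,100]]))
print(atz(s,288.3,225.7,69))
E
```

```text
[[288.04097603 224.77565949]
 [291.93955057 223.15364926]
 [284.42083175 222.81395431]
 [288.16777186 220.02521235]]
[[288.38658442 211.82546041]
 [288.45173611 209.38351753]
 [278.7387916  206.59120276]
 [288.46367379 203.90313379]]
[ 488.42763504 -274.63191738   69.        ]
```

Request:
apply_moves:
  targets:
    - [[0,0,-20],0,50]
    - [[0,0,-40],0,50]
    - [[0,0,-55],0,50]
    - [[0,0,-62],0,50]
    - [[0,0,-62],0,50]
    - [[0,0,-62],0,50]

```text
time_s: 9.1
eef_pos: [489.9, -273.7, 33.8]
ee_rot: [-0.099, 1.568, 0.098]
force: [0.1, 0.2, 0.2]
width: 50.3
```

```bash
python3 - <<'E'
from h import *
import pickle
s=manip.grab_frame("scene")
pickle.dump(s,open("d.pkl","wb"))
st=manip.read_state();p=st["eef_pos"];print(p,st["force"],st["time_s"],st["width"],proj(s,p))
crop(s,250,180,330,270,7,"pics/sf.png")
E
```

```text
[ 490.09430935 -273.88643613   34.05753337] [-0.12459749 -0.00154946  0.93254664] 9.15 49.73080274064221 [[288.23713382 241.49748027]]
```

View pics/sf.png

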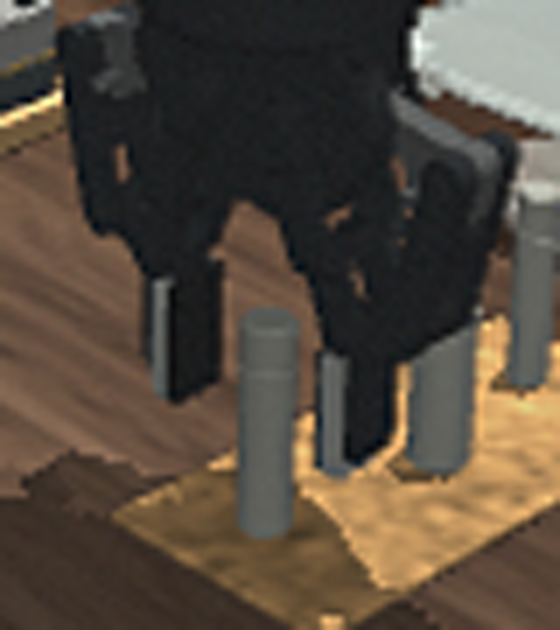

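Request:
apply_moves:
  targets:
    - [[0,1.5,0],0,25]
    - [[0,1.5,0],0,25]
    - [[0,1.5,0],0,19]
    - [[0,1.5,0],0,10]
    - [[0,1.5,0],0,10]
    - [[0,1.5,0],0,10]
    - [[0,1.5,0],0,10]
    - [[0,1.5,0],0,10]
  squeeze: 40

```text
time_s: 9.95
eef_pos: [489.8, -272.2, 33.7]
ee_rot: [-0.098, 1.568, 0.098]
force: [-0.2, 1.2, 5.1]
width: 14.9
```

```bash
python3 - <<'E'
from h import *
import pickle
s=manip.grab_frame("scene")
st=manip.read_state();p=st["eef_pos"];print(p,st["force"],st["torque"],st["time_s"],st["width"],proj(s,p))
crop(s,250,180,330,270,7,"pics/sg.png")
E
```

```text
[ 489.75463901 -272.19134595   33.74203347] [-0.65212279  1.13485923  6.32542726] [0.11185871 0.15326772 0.01075275] 10.0 14.755313842427551 [[287.49320849 241.34146975]]
```

View pics/sg.png

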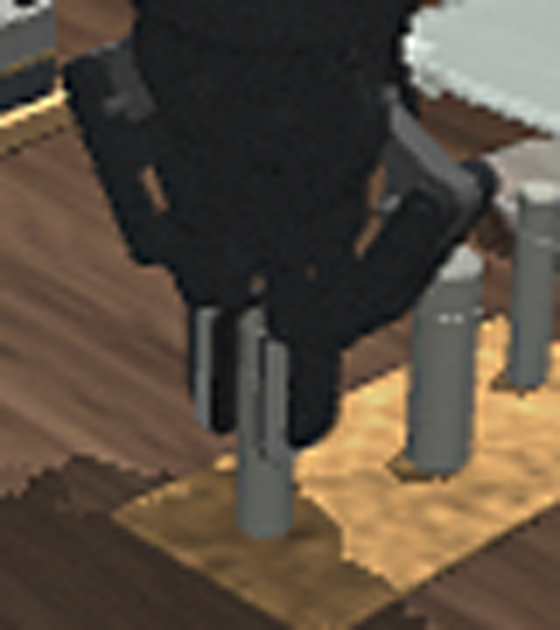

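Request:
apply_moves:
  targets:
    - [[0,0,5],0,10]
    - [[0,0,15],0,10]
    - [[0,0,40],0,10]
    - [[0,0,80],0,10]
    - [[0,0,117],0,10]
    - [[0,0,117],0,10]
    - [[0,0,117],0,10]
    - [[0,0,117],0,10]

```text
time_s: 10.8
eef_pos: [488.6, -271.5, 149.4]
ee_rot: [-0.098, 1.57, 0.099]
force: [0.9, -0.1, -1.0]
width: 14.5
```

```bash
python3 - <<'E'
from h import *
import pickle
s=manip.grab_frame("scene")
st=manip.read_state();p=st["eef_pos"];print(p,st["force"],st["torque"],st["time_s"],st["width"],proj(s,p))
crop(s,240,140,340,270,6,"pics/sh.png")
E
```

```text
[ 488.51095369 -271.44799579  149.04982568] [-0.1196316  -0.36784602 -1.102162  ] [ 0.00582711  0.02126408 -0.02413564] 10.85 14.907420488482106 [[288.18225903 185.41891481]]
```

View pics/sh.png

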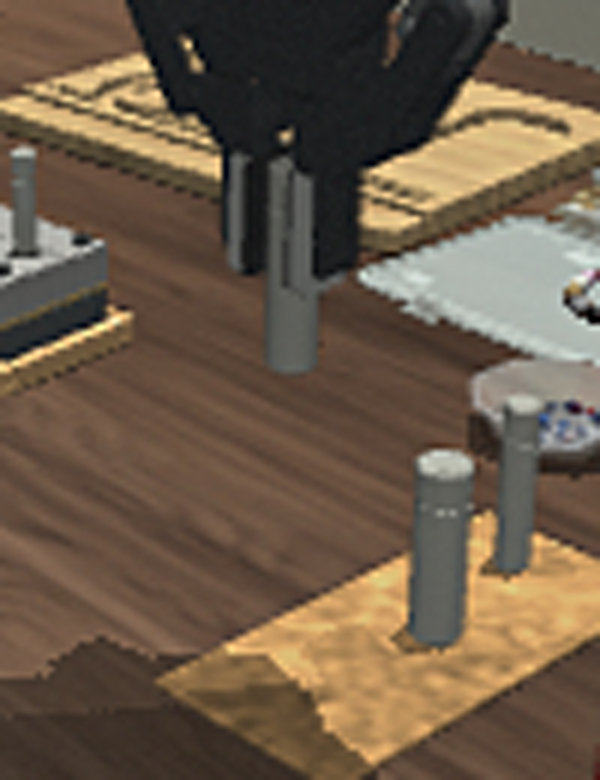

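Request:
apply_moves:
  targets:
    - [[14,47,0],0,10]
    - [[28,94,0],0,10]
    - [[42,141,0],0,10]
    - [[56,188,0],0,10]
    - [[70,235,0],0,10]
    - [[82,280,0],0,10]
    - [[92,312,0],0,10]
    - [[95.5,324.5,0],0,10]
    - [[95.5,324.5,0],0,10]
    - [[95.5,324.5,-30],0,10]
    - [[95.5,324.5,-55],0,10]
    - [[95.5,324.5,-62],0,10]
    - [[95.5,324.5,-62],0,10]
    - [[95.5,324.5,-62],0,10]

```text
time_s: 12.25
eef_pos: [585.6, 51.1, 89.2]
ee_rot: [-0.097, 1.567, 0.097]
force: [-0.8, 0.3, 0.5]
width: 15.0
```

```bash
python3 - <<'E'
from h import *
import pickle
t=manip.grab_frame("top");s=manip.grab_frame("scene");pickle.dump((t,s),open("e.pkl","wb"))
st=manip.read_state();p=st["eef_pos"];print(p,st["force"],st["torque"],st["time_s"],st["width"],proj(s,p))
crop(s,180,120,280,215,8,"pics/si.png");crop(t,140,165,240,240,8,"pics/ti.png")
E
```

```text
[585.95845137  51.89651436  89.67515743] [-0.670145   -0.22809197 -0.12514447] [-0.0276621  -0.0052711  -0.00307229] 12.35 15.061503447423478 [[230.50833854 160.86137309]]
```

View pics/si.png

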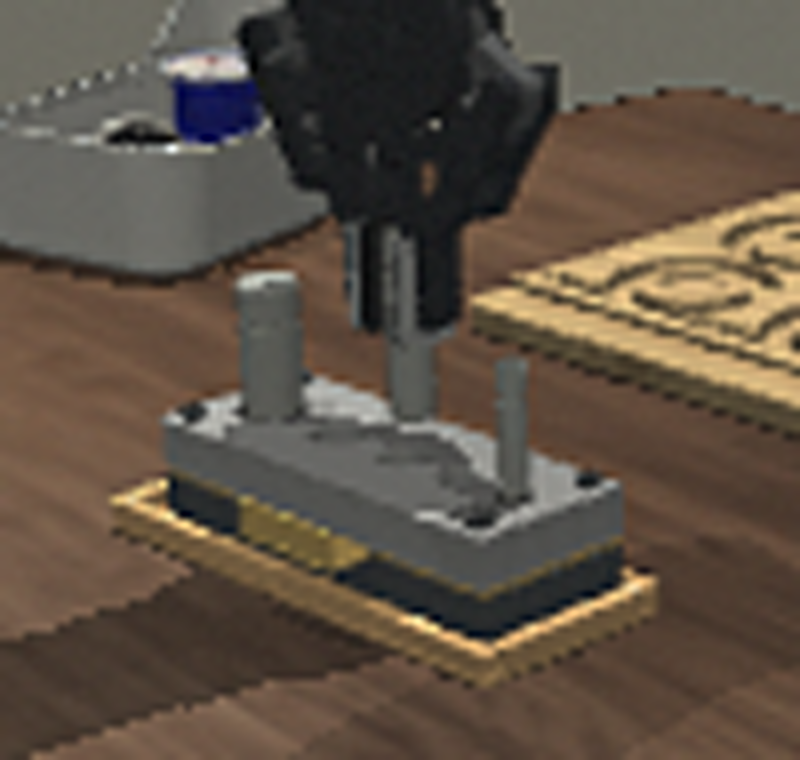

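View pics/ti.png

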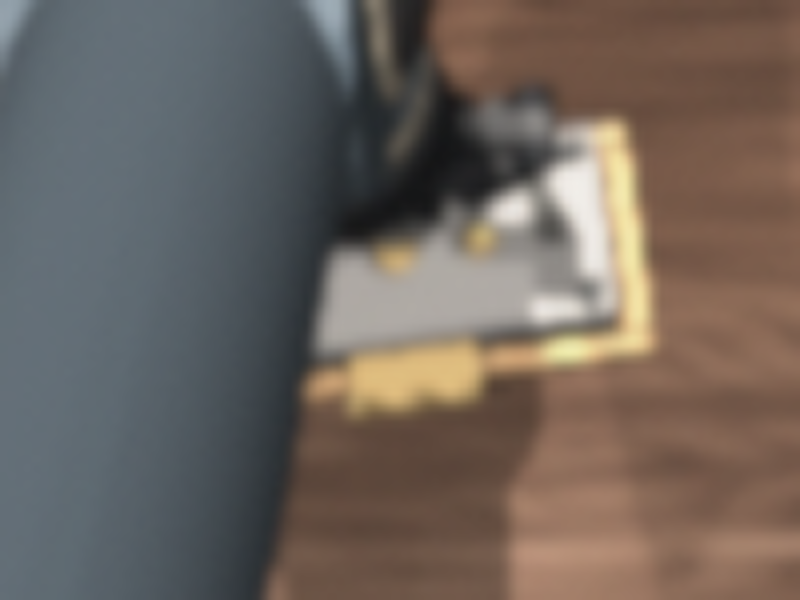

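```bash
python3 - <<'E'
from h import *
import pickle
t,s=pickle.load(open("e.pkl","rb"))
from fit import w
q=lambda u,v,v0:(((u+.5)/8-.5+180),((v+.5)/8-.5+v0))
h=atz(s,*q(404,297,140),46.5);f=atz(s,*q(412.5,413,120),60);print(h,f,h-f)
g=cv2.cvtColor(s["image"],cv2.COLOR_RGB2GRAY)
print(g[160:175,224:240])
t0,s0=pickle.load(open("b.pkl","rb"));g0=cv2.cvtColor(s0["image"],cv2.COLOR_RGB2GRAY)
print(g0[168:184,222:240])
E
```

```text
[582.03209378  51.08284181  46.5       ] [587.75244871  53.51167739  60.        ] [ -5.72035493  -2.42883558 -13.5       ]
[[ 84  30  16  28  60  58  94  88  29  18  19  22  58  73  86  74]
 [ 63  58  32  51  61  73  91  86  68  52  60  95  90  86  77  46]
 [ 73  76  76  74  70  53  83  89  89  90  89  85  81  79  82  82]
 [ 74  76  77  74  75  83  75  92  88  83  73  82  79  74  76  80]
 [ 75  71  77  76  74  87  91  91  88  79  70  86  86  80  75  74]
 [ 79  77  77  74  72  89  92  92  88  79  67  76  82  87  88  85]
 [ 82  81  78  77  70  88  89  91  88  80  68  74  75  76  81  85]
 [ 84  84  84  79  69  88  90  91  88  83  80  74  76  76  74  75]
 [102  82  83  84  68  86  91  92  90  81  70  76  77  77  75  74]
 [175 174 151 102  63  84  91  93  89  81  67  74  73  73  73  76]
 [173 173 176 174 119  81  88  91  89  80  69  77  73  72  72  73]
 [176 174 174 176 138  73  88  90  86  76  67  79  78  72  75  73]
 [118 184 181 158 156 104  77  78  81 116 102  97  77  76  77  76]
 [ 86  86  79  78  79  94 167 164 161 162 161 159 154 132  95  76]
 [ 81  74  86  75  78  77  85  81  81  
[... 529 characters left out ...]
174 175 176 179 181 181]
 [127 131 156 179 178 179 180 179 182 180 178 179 174 172 173 174 175 177]
 [177 178 177 177 177 161 115 103 105 102 101 145 177 173 173 173 172 174]
 [174 174 173 174 168  97  59  70  74  69  73 128 178 175 175 175 174 174]
 [173 172 173 174 174 177 174 153 157 182 178 176 179 179 175 186 177 177]
 [179 174 174 173 173 174 176 176 176 174 175 174 160 100  73  79  77  97]
 [166 187 182 178 175 173 174 174 172 174 172 174 172 139  90 101 122 129]
 [ 78  83 116 164 184 178 176 175 174 173 172 173 174 177 177 177 179 177]
 [ 81  74  75  85 118 167 187 184 177 174 173 172 173 174 175 176 178 181]
 [ 84  83  78  80  80  81  83 114 164 183 178 176 175 173 173 177 175 141]]
```

Request:
apply_moves:
  targets:
    - [[-1.5,0.3,-3],0,10]
    - [[-2.9,0.5,-6],0,10]
    - [[-2.9,0.5,-9],0,10]
    - [[-2.9,0.5,-9.5],0,10]
    - [[-2.9,0.5,-9.5],0,10]
    - [[-2.9,0.5,-9.5],0,10]

```text
time_s: 12.95
eef_pos: [582.2, 52.9, 78.9]
ee_rot: [-0.098, 1.568, 0.098]
force: [0.3, 0.7, -1.2]
width: 14.8
```

```bash
python3 - <<'E'
from h import *
import pickle
s=manip.grab_frame("scene");pickle.dump(s,open("f.pkl","wb"))
st=manip.read_state();p=st["eef_pos"];print(p,st["force"],st["torque"],st["time_s"],st["width"])
crop(s,200,145,260,195,12,"pics/sj.png")
g=cv2.cvtColor(s["image"],cv2.COLOR_RGB2GRAY)
print(g[168:182,222:240])
E
```

```text
[582.22128137  52.92126113  78.89370884] [ 0.90665447 -0.06328927 -1.40433854] [-0.01497792  0.05410818  0.0025313 ] 13.0 15.26597720790673
[[175 149 102  82  84  77  88  91  92  85  74  65  78  77  75  77  75  74]
 [174 174 176 177 152  70  86  90  90  86  74  68  77  75  72  73  73  76]
 [173 172 172 176 173  89  84  89  91  86  74  72  77  77  74  73  73  72]
 [179 177 175 178 174  90  85  90  90  84  76  98  76  78  76  75  75  74]
 [106 114 160 156 152  83  85  90  91  84  89 158 156 100  74  75  74  75]
 [ 92  90  85  94 144  87  87  89  90  86  78 114 160 154 155 153 101  77]
 [ 86  84  79  72  74  71  89  91  89  85  72  82 162 156 153 152 153 152]
 [ 95  97  98  78  76  75  90  93  93  88  77  73  82  94 158 152 150 151]
 [106 104 105 105 104  78  84  85  83  76  81  81  79  75  95 160 155 151]
 [104 103 103 106 101  76  77  83  86  84  80  73  81  79  75  78  90 153]
 [103 103 104 104 106 104 105  99 102 105  78  80  83  82  90  91  98 157]
 [106 106 104 103 104 104 105 104 105 102  79  81  79  81  86  87  85  97]
 [102 107 106 105 105 104 104 105 104 106 103  78  80  78  84  86  82  75]
 [ 78  79  90 102 106 106 104 104 104 104 105 102  78  79  82  82  82  80]]
```

View pics/sj.png

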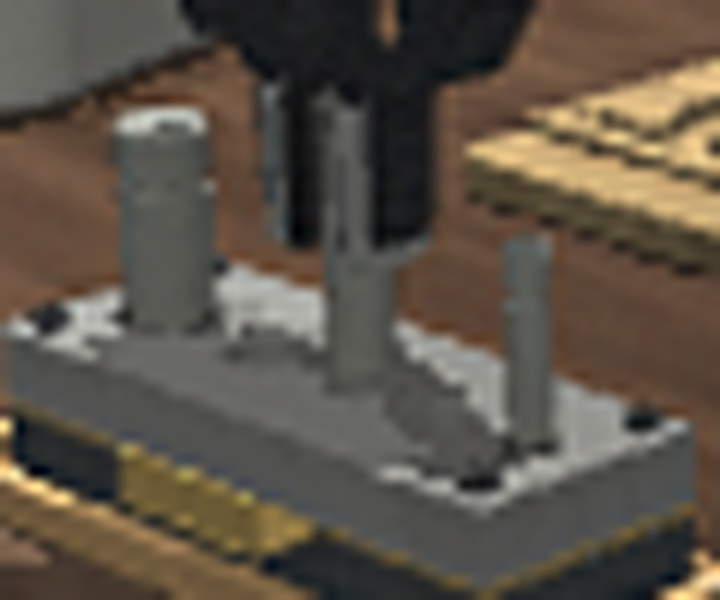

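Request:
apply_moves:
  targets:
    - [[0.4,-0.3,-1],0,10]
    - [[0.4,-0.3,-2],0,10]
    - [[0.4,-0.3,-3],0,10]
    - [[0.4,-0.3,-4],0,10]
    - [[0.4,-0.3,-4],0,10]

```text
time_s: 13.5
eef_pos: [582.6, 52.8, 75.0]
ee_rot: [-0.098, 1.568, 0.099]
force: [0.3, 0.3, 1.7]
width: 15.1
```

Request:
apply_moves:
  targets:
    - [[0,0,-0.7],0,10]
    - [[0,0,-1.4],0,10]
    - [[0,0,-2],0,10]
    - [[0,0,-2],0,10]

```text
time_s: 13.9
eef_pos: [582.3, 53.1, 72.5]
ee_rot: [-0.098, 1.569, 0.099]
force: [-0.6, 1.7, -0.6]
width: 14.7
```

```bash
python3 - <<'E'
from h import *
import pickle
s=manip.grab_frame("scene");pickle.dump(s,open("g.pkl","wb"))
for i in range(1):
  st=manip.read_state();p=st["eef_pos"];print(p,st["force"],st["torque"],st["time_s"],st["width"])
crop(s,200,145,260,195,12,"pics/sk.png")
E
```

```text
[582.31771115  53.06509549  72.56024234] [-0.26231647  1.27345107 -1.14196543] [ 0.46513732  0.11030182 -0.04783086] 13.95 14.718472411981931
```

View pics/sk.png

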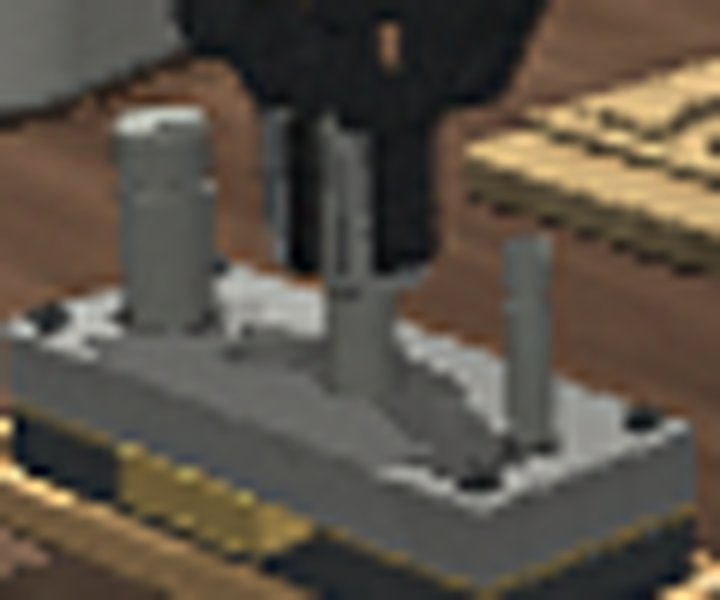

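Request:
apply_moves:
  targets:
    - [[0,0.4,-1],0,10]
    - [[0,0.4,-2],0,10]
    - [[0,0.4,-3],0,10]
    - [[0,0.4,-4],0,10]
    - [[0,0.4,-4],0,10]

```text
time_s: 14.45
eef_pos: [582.5, 53.2, 68.7]
ee_rot: [-0.098, 1.569, 0.099]
force: [-1.3, 1.8, -1.9]
width: 14.5
```

Request:
apply_moves:
  targets:
    - [[-0.3,0.3,-0.7],0,10]
    - [[-0.3,0.3,-1.4],0,10]
    - [[-0.3,0.3,-2],0,10]
    - [[-0.3,0.3,-2.5],0,10]

```text
time_s: 14.85
eef_pos: [582.3, 53.4, 66.5]
ee_rot: [-0.098, 1.568, 0.098]
force: [-0.6, 1.4, 2.1]
width: 14.9
```

Request:
apply_moves:
  targets:
    - [[0,0,-0.5],0,10]
    - [[0,0,-1],0,10]
    - [[0,0,-1],0,10]

```text
time_s: 15.15
eef_pos: [582.2, 53.3, 65.2]
ee_rot: [-0.098, 1.569, 0.098]
force: [-1.8, 1.7, 1.2]
width: 14.7
```

Request:
apply_moves:
  targets:
    - [[0,0.2,-0.5],0,10]
    - [[0,0.2,-1],0,10]
    - [[0,0.2,-1],0,10]

```text
time_s: 15.45
eef_pos: [582.2, 53.4, 64.2]
ee_rot: [-0.098, 1.569, 0.098]
force: [-0.3, 1.7, 0.9]
width: 14.9
```

Request:
apply_moves:
  targets:
    - [[0,0,-0.5],0,10]
    - [[0,0,-1],0,10]
    - [[0,0,-1],0,10]

```text
time_s: 15.75
eef_pos: [582.2, 53.4, 63.2]
ee_rot: [-0.098, 1.568, 0.098]
force: [-0.8, 1.1, 0.4]
width: 14.8
```

```bash
python3 - <<'E'
from h import *
import pickle
s=manip.grab_frame("scene");pickle.dump(s,open("g.pkl","wb"))
st=manip.read_state();p=st["eef_pos"];print(p,st["force"],st["torque"],st["time_s"],st["width"])
crop(s,200,145,260,195,12,"pics/sl.png")
E
```

```text
[582.2368935   53.43671638  63.22373949] [-0.97258541  0.52948575  0.90951614] [ 0.27096804  0.10757543 -0.01338864] 15.8 14.815401929801233
```

View pics/sl.png

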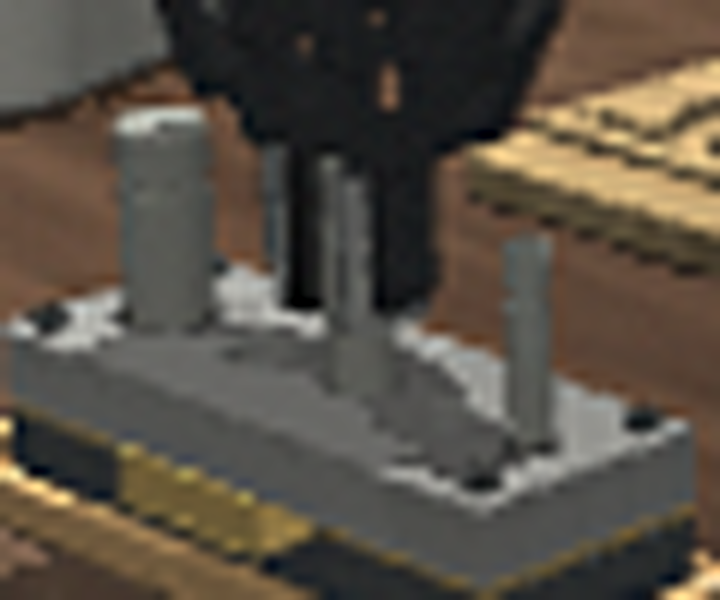

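Request:
apply_moves:
  targets:
    - [[0,0,-0.5],0,10]
    - [[0,0,-1],0,10]
    - [[0,0,-1.5],0,10]
    - [[0,0,-2],0,10]

```text
time_s: 16.2
eef_pos: [582.3, 53.5, 61.3]
ee_rot: [-0.098, 1.568, 0.098]
force: [-0.3, 1.1, 2.4]
width: 15.1
```

Request:
apply_moves:
  targets:
    - [[0,0,-0.5],0,10]
    - [[0,0,-1],0,10]
    - [[0,0,-1],0,10]

```text
time_s: 16.5
eef_pos: [582.2, 53.5, 60.2]
ee_rot: [-0.098, 1.569, 0.098]
force: [-0.1, 1.1, 0.6]
width: 15.1
```

Request:
apply_moves:
  targets:
    - [[0,0,-0.5],0,10]
    - [[0,0,-1],0,10]
    - [[0,0,-1],0,10]

```text
time_s: 16.8
eef_pos: [582.2, 53.5, 59.2]
ee_rot: [-0.098, 1.569, 0.098]
force: [0.8, 0.8, 0.1]
width: 14.8
```

Request:
apply_moves:
  targets:
    - [[0,0,-0.5],0,10]
    - [[0,0,-1],0,10]
    - [[0,0,-1],0,10]

```text
time_s: 17.1
eef_pos: [582.2, 53.5, 58.2]
ee_rot: [-0.098, 1.569, 0.098]
force: [0.0, 0.9, 1.6]
width: 14.9
```

Request:
apply_moves:
  targets:
    - [[0,0,-0.5],0,10]
    - [[0,0,-1],0,10]
    - [[0,0,-1],0,10]

```text
time_s: 17.4
eef_pos: [582.3, 53.5, 57.7]
ee_rot: [-0.098, 1.568, 0.098]
force: [-1.1, 0.5, 4.4]
width: 15.2
```

Request:
apply_moves:
  targets:
    - [[0,0,-0.5],0,10]
    - [[0,0,-1],0,10]
    - [[0,0,-1],0,10]

```text
time_s: 17.7
eef_pos: [582.4, 53.5, 57.6]
ee_rot: [-0.098, 1.568, 0.099]
force: [-2.1, 0.6, 10.9]
width: 14.8
```

Request:
apply_moves:
  targets:
    - [[0,0,1],0,10]
    - [[0,0,1],0,10]
    - [[0,0,1],0,22]
    - [[0,0,1],0,30]
    - [[0,0,1],0,36]
    - [[0,0,1],0,36]
    - [[0,0,1],0,36]

```text
time_s: 18.4
eef_pos: [582.1, 53.4, 57.1]
ee_rot: [-0.098, 1.569, 0.098]
force: [-1.0, -0.2, 0.4]
width: 35.9
```

Request:
apply_moves:
  targets:
    - [[0,0,10],0,36]
    - [[0,0,30],0,36]
    - [[0,0,60],0,36]
    - [[0,0,110],0,36]
    - [[0,0,160],0,36]
    - [[-40,-30,180],0,36]
    - [[-70,-70,180],0,36]
    - [[-90,-120,180],0,36]
    - [[-100,-170,180],0,36]
    - [[-100,-200,180],0,36]
    - [[-100,-200,180],0,36]
    - [[-100,-200,180],0,36]

```text
time_s: 19.6
eef_pos: [482.0, -147.2, 238.0]
ee_rot: [-0.096, 1.568, 0.097]
force: [-0.2, 1.4, -0.2]
width: 36.3
```

```bash
python3 - <<'E'
from h import *
import pickle
t=manip.grab_frame("top");s=manip.grab_frame("scene");pickle.dump((t,s),open("z.pkl","wb"))
st=manip.read_state();p=st["eef_pos"];print(p,st["force"],st["torque"],st["time_s"],st["width"])
crop(s,180,140,280,215,8,"pics/sz.png");crop(t,140,165,240,240,8,"pics/tz.png");cv2.imwrite("pics/sz2.png",s["image"][:,:,::-1])
E
```

```text
[ 482.47833977 -145.23209201  237.57086935] [-0.0922292  -0.36195377 -0.12556347] [ 0.03327514 -0.05362252  0.00356702] 19.7 36.26493983913248
```

View pics/sz.png

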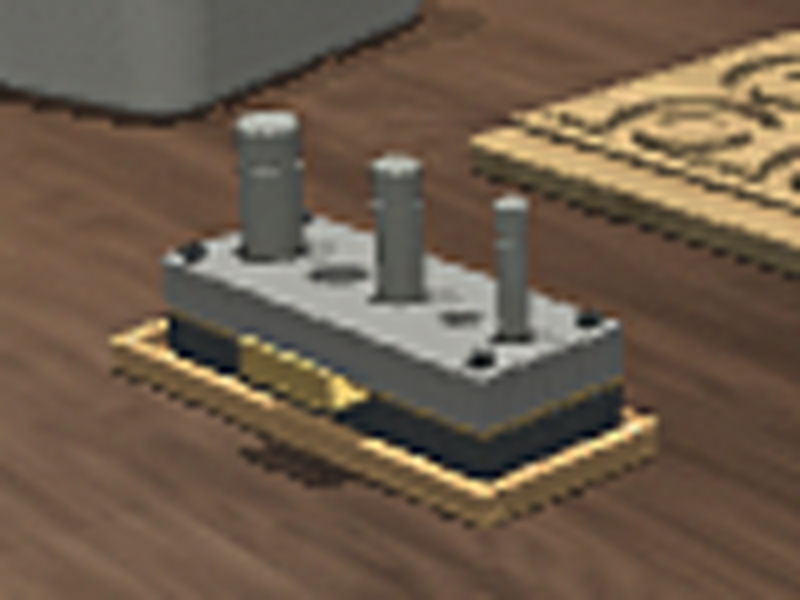

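View pics/tz.png

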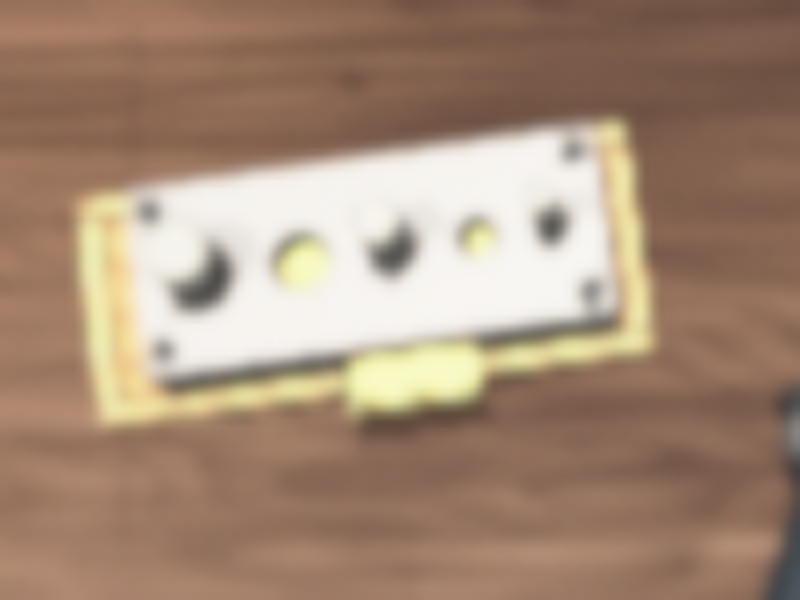

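View pics/sz2.png

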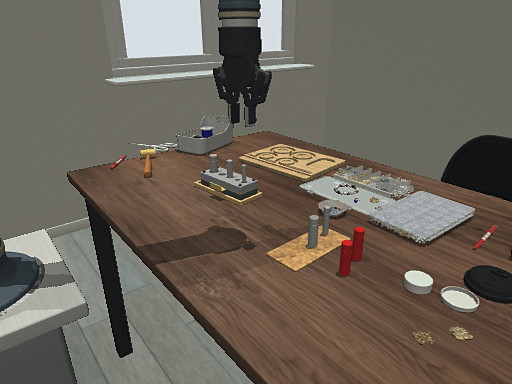

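```bash
python3 -c "
from h import *
print(manip.close_job())"
```

```text
the job is handed in; nothing more can be done
None
```

The disc cutter is set up for a 16 mm disc: the strip is in at its stop and the 16 mm punch stands upright on it in the 16 mm hole. I handed the job in at about 20 s; no verdict is reported.

**Strip:** I pushed it by the lip until it stopped moving. I then held it against the stop with about 11 N along the push (7.5 N upward at the same time), under the 20 N limit. Both cameras afterwards show the lip in the home position and brass under the 16 mm hole.

**Punch:** I took the grey 16 mm one, the nearest to the robot on the mat, and lowered it into its own hole with light side contact. It stopped with the tool at 57.7 mm, which puts the foot at the 28 mm strip height. The last press was about 11 N, and I then let go and moved away.

**Last pictures:** The punch's top lines up within about half a pixel with the tops of the 10 and 22 mm punches. It looks upright, the block has not moved, and the 13 and 19 mm punches are still standing on the mat.

**Disagreements:**
- **Cameras:** The two differed by about 4 mm in absolute position, so I steered by relative measurements.
- **Finger opening:** It read about 15 mm on the 16 mm punch.
- **Pads:** I felt only about 2–3 N going past them, less than the 4–10 N stated.

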